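# Refit the radio's knob and hold it pressed

### The job

The pointer knob has come off the radio on the dresser and lies on the tin tray. Pick it up by its bar grip, turn it so that the flat in its bore matches the flat on the radio's D-shaft, and push it fully home on the shaft. Then switch the radio on by pressing the knob down to the bottom of its spring travel and keep pressing: finish with the gripper still holding the knob down, and leave the other things on the dresser where they are.

Things in the scene. Friction and masses are not known exactly. Their poses are not given: they have to be found in the camera images.
- knob_mid (a point): The radio's loose black pointer knob, upright on the tray (z up), 34 mm tall, 50 g. Point on its axis, half-way up (17 mm). The lower 12 mm is a round skirt 46 mm across; above it a flat-sided bar grip 16 mm wide lies along the knob's x axis, from 20 mm behind the axis to a pointed nose 28 mm ahead (+x), with a metal line on top. Grip the bar across its sides, fingertips above the skirt.
- knob_mouth (a point): Point on the knob's axis at its underside: the mouth of the blind D-shaped bore, 12 mm deep, 13.2 mm round with one flat 3.3 mm from the axis on the nose (+x) side. Axes as knob_mid's; it lies 17 mm below knob_mid.
- shaft_tip (a point): Centre of the bevelled upper end of the bare brass D-shaft on the radio: 12 mm round, one flat 2.5 mm from its axis. z up, x out through the flat. It stands 17 mm out of the radio's top (127 mm over the dresser). The knob fits with its nose along the shaft's x, within about 8 degrees. Fully home, the shaft's end meets the bore's bottom and knob_mid is 5 mm above this point.
- shaft_push (a joint): How far the shaft is pressed down, m: 0 released, 0.003 at the bottom stop (a spring push switch: about 1.5 N to start, 6 N at the bottom; the homed knob's skirt then still clears the radio's top by 2 mm). The shaft also turns, stiffly (about 0.03 N m).
- radio: Table radio, wooden case 120 mm (x) by 230 mm (y), 110 mm tall, fixed in place; origin under its centre, front with the speaker slats to its +x. The shaft stands on its top, 45 mm from the centre towards its +y; four flat keys 4 mm high are on the top too.
- tray: Shallow tin tray 200 mm (x) by 280 mm (y), fixed in place, floor 3 mm thick, rim 14 mm high; origin under its centre.
- vase: Bystander: black barro negro clay vase, 94 mm across, 165 mm tall; origin under its centre
- vial_round: Bystander: round glass perfume vial, 34 mm across, 63 mm tall, on the tray; origin under its centre
- vial_square: Bystander: square glass perfume vial, 28 x 28 mm, 63 mm tall, on the tray; origin under its centre
- soap_dish: Bystander: white ceramic soap dish, 80 x 120 mm, 25 mm tall; origin under its centre
- comb: Bystander: white plastic wide-tooth comb lying flat, 46 x 170 mm, 5 mm thick; origin under its centre
- tin: Bystander: round small tin with a clip-on lid, 75 mm across, 37 mm tall; origin under its centre
- drawer_pull: Bystander: turned pine drawer pull (mushroom-shaped, round, no pointer), 42 mm across, 32 mm tall, on the tray beside the radio's knob; not a part of the radio; origin under its centre
Things that resemble listed ones, but are neither listed nor needed, are in the scene too. Leave any green or purple look-alike of the part that bears knob_mid alone.

How it is judged:
On the way, in this order (a step that is already met when the one before it is completed fails the run):
1. the knob is picked up, clear of the tray (height (world z) of knob_mid above 0.06 m), for 0.1 s.
2. the knob is fully home on the D-shaft, flat to flat (horizontal distance between knob_mid and shaft_tip below 0.003 m and z of knob_mid in the frame of shaft_tip below 0.0075 m and angle between the x axis of knob_mid and the x axis of shaft_tip, either way round below 0.25 rad and angle between knob_mid's own z axis and vertical below 0.12 rad), for 0.1 s.
At the end, for the whole second after the job is handed in: Knob fully home on the shaft (axes within 3 mm, its middle at most 7.5 mm above the shaft's end, aligned within 0.25 rad, tilt under 0.12 rad), and the fingers, touching it with over 1.5 N, keep the shaft pressed at least 2 mm of its 3 mm through the last second (all of step 2 and value of joint shaft_push above 0.002 m and contact force between the fingers and knob above 1.5 N); the arm keeps its last pose, push and grip.
It fails at once if the vase is pushed away (more than 30 mm) or tipped over (distance of vase from where it was at the start of the episode above 0.03 m or angle between vase's own z axis and vertical above 0.5 rad).
It fails at once if a perfume vial is pushed away (more than 30 mm) or tipped over (distance of any of vial_round, vial_square from where it was at the start of the episode above 0.03 m or angle between any of vial_round, vial_square's own z axis and vertical above 0.5 rad).
It fails at once if the drawer pull is pushed away (more than 30 mm) or tipped over (distance of drawer_pull from where it was at the start of the episode above 0.03 m or angle between drawer_pull's own z axis and vertical above 0.5 rad).
It fails at once if the soap dish, comb or tin is pushed away (more than 30 mm) or tipped over (distance of any of soap_dish, comb, tin from where it was at the start of the episode above 0.03 m or angle between any of soap_dish, comb, tin's own z axis and vertical above 0.5 rad).
It also fails if it takes over 45 s, if anything falls off the work surface, if the arm or the gripper's body presses on something with over 40 N, if the wrist force passes 120 N, or if a joint passes its speed limit or range.

### The arm

A 6-joint arm with a two-finger parallel gripper is mounted at the origin on the work surface. World frame = base frame: x ahead of the robot, y to its left, z up, the work surface at z = 0. Lengths are in m, angles in rad, forces in N, time in s.
With the tool pointing down it reaches from about 0.375 to 0.9 m from the base axis. Payload 3.1 kg.
Tool frame: the origin (TCP) lies at the very end of the fingers, on their centre line; the grasp point (between the pads) lies 19 mm behind it; z points along the fingers, y is the direction in which the jaws open and shut (so a half turn about z gives the same grasp; the last joint's range is limited). The gripper opens to 85 mm and grips with 20 to 120 N. Pads are 22 mm wide; open, the fingers measure 114 mm over their backs; the gripper's body (76 mm by 85 mm) begins 54 mm behind the grasp point. The pads swing forward as they close: fully open they stand 13 mm farther back than shut.
Start: joints at [0.994, 0.527, 1.433, -0, 1.181, -0.178], TCP at [0.243, 0.576, 0.231] pointing down, gripper open.
Joint ranges: [-3.08, 3.08], [-0.75, 2.2], [0.22, 2.44], [-1.43, 4.57], [0, 2.65], [-2.85, 2.85]. Speed limits (rad/s): [2.79, 2.79, 3.14, 3.14, 3.14, 3.14].

### API

Orientations are given as a unit quaternion [x, y, z, w].
In Python, from station import * gives the robot as it stands.
- The arm moves only by the tool jog_arm, never from a script. Its argument "motion" is a list of rows, each a list of 5 numbers: the shift along the world's x, y, z in cm, then the turn about the world's z in degrees, then the closure in counts, from 0 (fully open) to 255 (shut). In form: [[tx, ty, tz, yaw, jaw], ...]. A call has 1 to 10 rows; each row shifts and turns the pose as measured when the row begins; what a row does not reach is not made up. A row lasts 1/12 s, in which the tool goes at most 41.7 mm and 7.16 degrees, less where a joint would pass 70% of its speed; a pose out of reach is approached as far as the arm can. A call with a gripper value outside its range is refused whole. The fingers move at their own pace and stop on an object; "squeeze" is the grip in N (left out, the last holds). Time passes only in rows, so rows that do not move let the fingers close. It gives the time, the measured TCP pose, the force and the opening at its end, in the units of the state.
- sense(): the state, without advancing time (a new reading comes with each control period).
- snapshot(name): name is "scene" or "top" or "wrist"; returns a dict with "img" (420x560x3 uint8, red, green, blue), "depth" (420x560 float32, m along the optical axis (not along the pixel's ray), 0 where there is no reading), "intrinsics" (3x3 intrinsics, pixels), "eye" and "attitude" of the camera in the world. Camera axes: x right, y down, z forward; pixel columns grow to the right and rows downward; lengths in m; the calibration is good to about 2 mm. A picture is of the moment at which its call begins.
- sign_off(): hands the job in, once; it reports no verdict.
The state is a dict: "t": time; "q": joint angles; "qd": joint speeds; "tau": joint torques, N m; "tcp_pos": TCP position; "tool_rot": TCP orientation; "force": force on the tool from outside, world axes, zero at the start; "ft_torque": the same for the moment, N m; "finger_gap": opening from 0.0 (shut) to 1.0 (fully open).
Only numpy, scipy, OpenCV 4.12 (cv2) and the standard library are available. Lean on these libraries where they do the work, as an engineer would, in place of code of your own. Each camera call takes 0.05 s, during which the arm holds its last target.

## Working session

There is one attempt and no reset: what is moved stays moved. The work goes in short steps, Python scripts to look and compute and a tool call to move; the robot and the scene stay as the last step left them, time stands still between calls to the robot, and variables do not carry over. Pictures are saved under pics/ and viewed, and the job is handed in when it is done.

Besides the shell and the picture viewer there is one more tool, called as name(argument=value, ...), one argument or row to a line, values as JSON. jog_arm: Moves the arm, as the interface text tells. Its arguments: {"type":"object","properties":{"motion":{"type":"array","items":{"type":"array","items":{"type":"number"}}},"squeeze":{"type":"number"}},"required":["motion"]}

```bash
mkdir -p pics; cat > h.py <<'E'
from station import *
import numpy as np, cv2
from scipy.spatial.transform import Rotation as R
def cam(s):
    K=np.array(s["intrinsics"]);e=np.array(s["eye"]);a=np.array(s["attitude"])
    M=R.from_quat(a).as_matrix() if a.size==4 else a.reshape(3,3)
    return K,e,M
def ray(s,u,v,z):
    K,e,M=cam(s);d=M@np.linalg.inv(K)@np.array([u,v,1.]);return e+d*(z-e[2])/d[2]
def pt(s,u,v):
    K,e,M=cam(s);return e+M@np.linalg.inv(K)@np.array([u,v,1.])*s["depth"][int(v),int(u)]
def proj(s,p):
    K,e,M=cam(s);c=K@M.T@(np.array(p)-e);return c[:2]/c[2]
def save(n,im): cv2.imwrite("pics/"+n+".png",cv2.cvtColor(im,cv2.COLOR_RGB2BGR))
E
python3 - <<'E'
from h import *
import pickle
for n in ("scene","top","wrist"):
    s=snapshot(n);save(n+"0",s["img"]);pickle.dump(s,open(n+"0.pkl","wb"));print(n,s["eye"],s["attitude"])
print(sense())
E
```

```text
scene [1.25724549 0.76945783 0.83854143] [ 0.31310629  0.82544053 -0.43718605 -0.17169958]
top [ 0.31403659 -0.0303621   1.33539857] [ 0.71030889 -0.6981813   0.05257319 -0.07238928]
wrist [0.17671313 0.60424221 0.37333251] [0.8248961  0.5469905  0.07821803 0.11928855]
{'t': 0.15, 'q': array([ 9.93521055e-01,  5.28246783e-01,  1.43360300e+00, -2.30839401e-05,
        1.18137385e+00, -1.78470112e-01]), 'qd': array([-4.96421552e-04, -2.04680455e-03, -3.80106308e-03,  1.56079204e-04,
        8.51246662e-05, -9.64759475e-04]), 'tau': array([ 1.65610560e-03, -4.42740726e+01, -1.78276062e+01, -2.05571523e-04,
        5.67520328e-03,  9.26551902e-08]), 'tcp_pos': array([0.24236181, 0.57551182, 0.23056358]), 'tool_rot': array([ 1.98079414e-01,  9.80185636e-01, -7.61896684e-04, -2.90949030e-04]), 'force': array([ 0.19578307,  0.23677534, -0.16731578]), 'ft_torque': array([-0.02795271, -0.03463788, -0.00396033]), 'finger_gap': 1.0025581978554188}
```

View pics/top0.png

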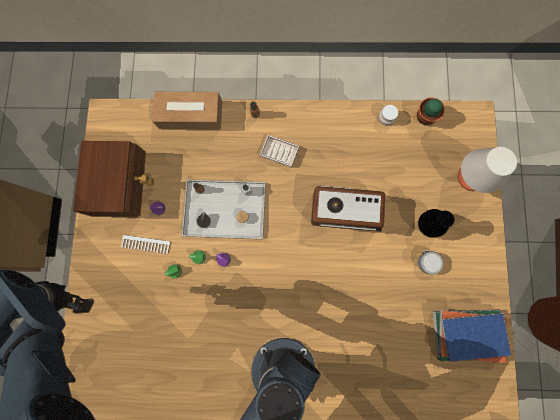

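View pics/scene0.png

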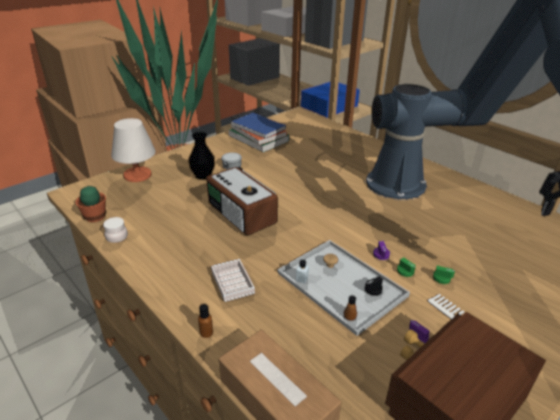

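View pics/wrist0.png

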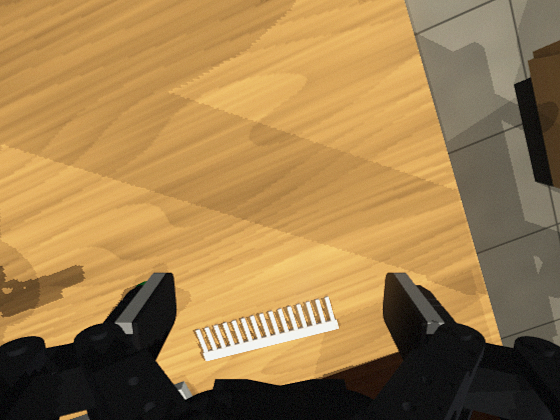

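```bash
python3 - <<'E'
from h import *
import pickle
s=pickle.load(open("top0.pkl","rb"))
a=cv2.resize(s["img"][170:280,110:270],None,fx=4.9,fy=4.9,interpolation=cv2.INTER_CUBIC);save("c1",a)
b=cv2.resize(s["img"][178:240,300:395],None,fx=8,fy=8,interpolation=cv2.INTER_CUBIC);save("c2",b)
for n,(u,v) in dict(knob=(204,219),pull=(242,215),c=(335,205),key=(370,199),radio=(350,215),tray=(225,205)).items(): print(n,pt(s,u,v))
t=pickle.load(open("scene0.pkl","rb"))
save("c3",cv2.resize(t["img"][160:330,200:430],None,fx=3.4,fy=3.4,interpolation=cv2.INTER_CUBIC))
E
```

```text
knob [0.49115351 0.27907771 0.03592286]
pull [0.50729969 0.14939401 0.03405194]
c [ 0.53020014 -0.15838218  0.12694928]
key [ 0.55300481 -0.27106073  0.11778235]
radio [ 0.50146774 -0.20794461  0.10973494]
tray [0.54668489 0.21528353 0.00259981]
```

View pics/c1.png

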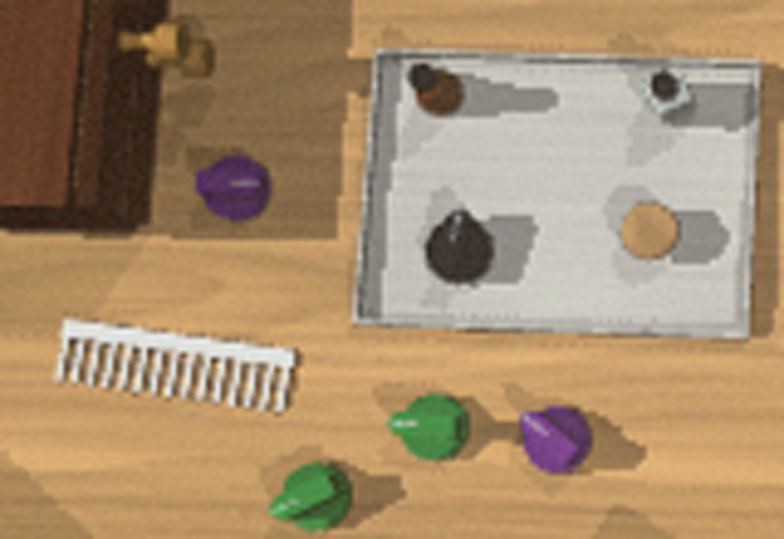

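View pics/c2.png

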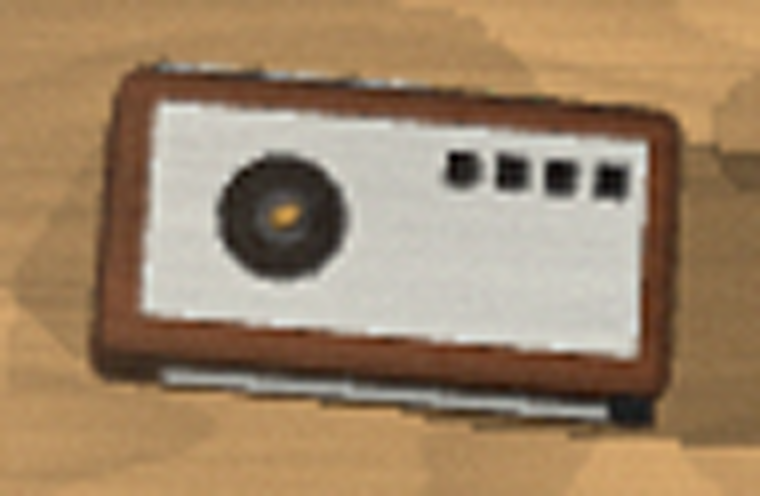

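View pics/c3.png

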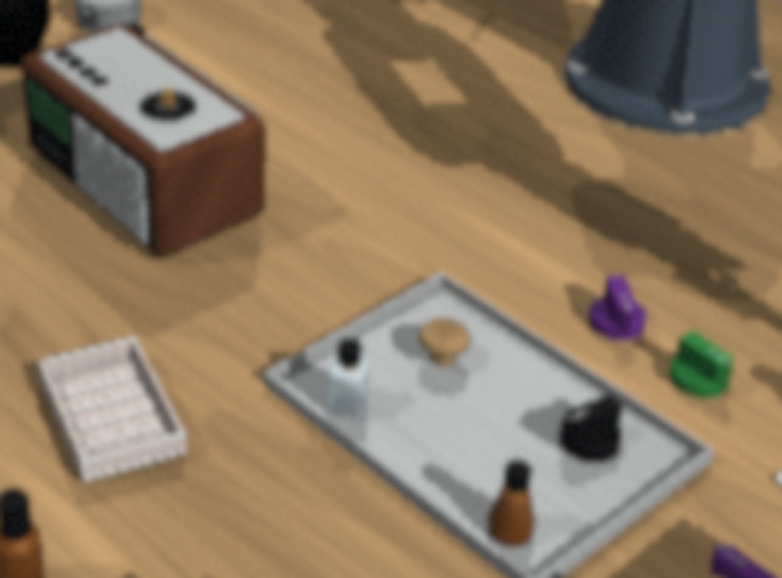

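```bash
python3 - <<'E'
from h import *
import pickle
s=pickle.load(open("top0.pkl","rb"))
print("box",pt(s,105,178),pt(s,130,178),"vase",pt(s,436,222))
w=pickle.load(open("wrist0.pkl","rb"));K,e,M=cam(w);print(K[0,0],M[:,2],M[:,0])
print(ray(w,280,210,0.02))
# knob in top: black mask
hsv=cv2.cvtColor(s["img"],cv2.COLOR_RGB2HSV)
sub=(hsv[...,2]<75); 
m=np.zeros_like(sub);m[205:232,192:218]=sub[205:232,192:218]
ys,xs=np.nonzero(m);print(len(xs),xs.mean(),ys.mean(),xs.min(),xs.max(),ys.min(),ys.max())
E
```

```text
box [0.61122924 0.59574576 0.11646088] [0.61430052 0.5160409  0.10832086] vase [ 0.47966121 -0.46987278  0.13568857]
352.76355139800944 [ 0.25954291 -0.11123228 -0.95930436] [ 0.38936666  0.92108169 -0.00145591]
[0.26934745 0.56547741 0.02      ]
124 203.25 220.79032258064515 197 209 214 226
```

jog_arm(
  motion=[
    [2.4, -3, 0, 2.3, 0],
    [2.4, -3, 0, 2.3, 0],
    [2.4, -3, 0, 2.3, 0],
    [2.4, -3, 0, 2.3, 0],
    [2.4, -3, 0, 2.3, 0],
    [2.4, -3, 0, 2.3, 0],
    [2.4, -3, 0, 2.3, 0],
    [2.4, -3, 0, 2.3, 0],
    [2.4, -3, 0, 2.3, 0],
    [2.4, -3, 0, 2.3, 0],
  ],
)

```text
t: 0.98
tcp_pos: [0.4823, 0.2679, 0.2278]
tool_rot: [-0.019, 1.0, -0.0, -0.003]
force: [0.6, 0.8, 0.7]
finger_gap: 1.006
```

jog_arm(
  motion=[
    [0, 0, 0, 0, 0],
    [0, 0, 0, 0, 0],
  ],
)

```text
t: 1.15
tcp_pos: [0.488, 0.2612, 0.2274]
tool_rot: [-0.015, 1.0, -0.001, -0.002]
force: [-1.3, -0.0, 0.1]
finger_gap: 1.004
```

```bash
python3 - <<'E'
from h import *
import pickle
s=snapshot("wrist");save("w1",s["img"]);pickle.dump(s,open("w1.pkl","wb"))
st=sense();print(st["t"],st["tcp_pos"],R.from_quat(st["tool_rot"]).as_matrix()[:,0],st["q"])
print("knob guess px",proj(s,[.491,.279,.03]), "tcp", proj(s,st["tcp_pos"]))
E
```

```text
1.2 [0.48837129 0.26136786 0.22745875] [-0.99953491 -0.03043343  0.00194004] [ 0.29119064  0.43795923  1.61440759 -0.00320113  1.09199395 -1.30856848]
knob guess px [296.88405748 189.07682349] tcp [278.09174687 276.95842106]
```

View pics/w1.png

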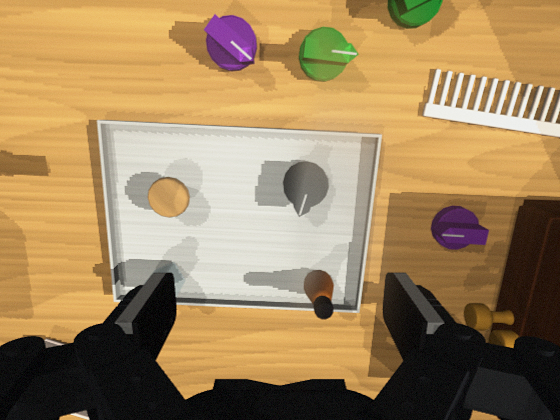

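```bash
python3 - <<'E'
from h import *
import pickle
s=pickle.load(open("w1.pkl","rb"))
c=s["img"][150:230,260:350]
c=np.clip(c.astype(float)*2.2,0,255).astype(np.uint8)
save("c4",cv2.resize(c,None,fx=7,fy=7,interpolation=cv2.INTER_NEAREST))
E
```

```text
(no output)
```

View pics/c4.png

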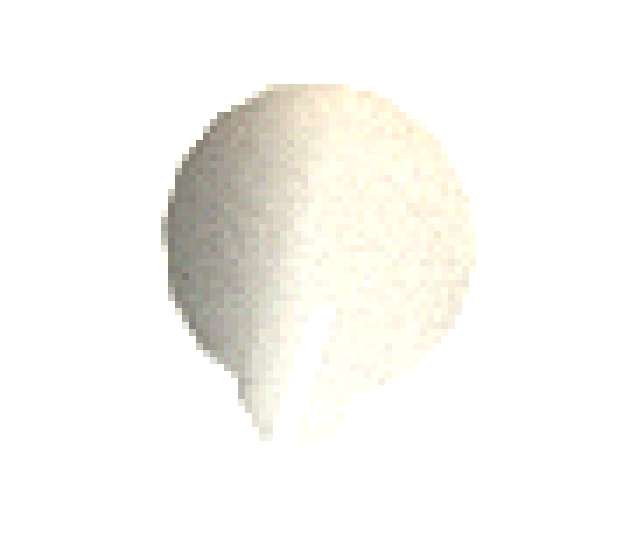

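```bash
python3 - <<'E'
from h import *
import pickle
s=pickle.load(open("w1.pkl","rb"))
K,e,M=cam(s)
c=s["img"][150:230,260:350].astype(float)
c=np.clip((c-30)*1.2,0,255).astype(np.uint8)
save("c4b",cv2.resize(c,None,fx=6,fy=6,interpolation=cv2.INTER_NEAREST))
v,u=np.mgrid[150:230,260:350]
P=np.stack([u,v,np.ones_like(u)],-1)@np.linalg.inv(K).T*s["depth"][150:230,260:350,None]
P=P@M.T+e
z=P[...,2]
print(np.histogram(z,bins=np.arange(-.005,.045,.004)))
b=P[(z>.030)];k=P[(z>.009)&(z<.022)]
for n,q in (("bar",b),("skirt",k)): print(n,len(q),q.mean(0),q.min(0),q.max(0))
(cx,cy),wh,a=cv2.minAreaRect((b[:,:2]*1000).astype(np.float32));print(cx,cy,wh,a)
uu,ss,vt=np.linalg.svd(b[:,:2]-b[:,:2].mean(0));print(ss/np.sqrt(len(b)),vt[0],np.degrees(np.arctan2(vt[0][1],vt[0][0])))
print(cv2.minEnclosingCircle((k[:,:2]*1000).astype(np.float32)))
m=(P[...,2]*5000).clip(0,255).astype(np.uint8)
save("d4",cv2.resize(cv2.applyColorMap(m,cv2.COLORMAP_JET),None,fx=6,fy=6,interpolation=cv2.INTER_NEAREST))
# line
print(ray(s,307,194,.037),ray(s,301.5,211.5,.037))
E
```

```text
(array([   0, 1749, 3694,   18,   51,  798,   26,   27,   29,   22,  746,
          9]), array([-0.005, -0.001,  0.003,  0.007,  0.011,  0.015,  0.019,  0.023,
        0.027,  0.031,  0.035,  0.039,  0.043]))
bar 819 [0.4879656  0.28729885 0.04975578] [0.41711183 0.26012043 0.0300319 ] [0.51662553 0.30164912 0.37050436]
skirt 879 [0.48672314 0.28732584 0.01660005] [0.46626099 0.26627894 0.00943674] [0.51176013 0.31167112 0.02172871]
464.50860595703125 284.4742431640625 (101.97595977783203, 30.970006942749023) 10.301878929138184
[0.01892402 0.00730809] [0.99045155 0.13786123] 7.924103846414523
((489.6296691894531, 289.1471862792969), 23.381855010986328)
[0.4940689  0.28861653 0.037     ] [0.51184603 0.28409886 0.037     ]
```

View pics/c4b.png

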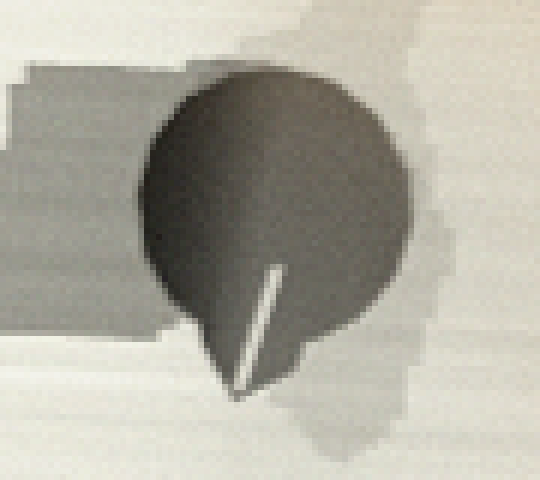

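View pics/d4.png

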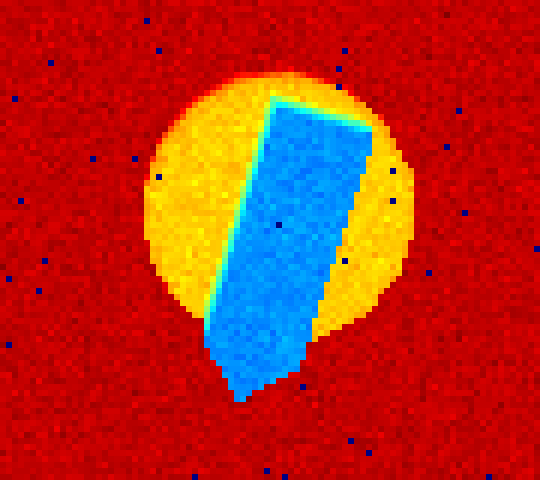

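```bash
cat >> h.py <<'E'
def cloud(s,u0,u1,v0,v1):
    K,e,M=cam(s);v,u=np.mgrid[v0:v1,u0:u1]
    P=np.stack([u,v,np.ones_like(u)],-1)@np.linalg.inv(K).T*s["depth"][v0:v1,u0:u1,None]
    return P@M.T+e
def bar(s,box,zlo,zhi):
    P=cloud(s,*box);m=((P[...,2]>zlo)&(P[...,2]<zhi)).astype(np.uint8)
    n,l,st,_=cv2.connectedComponentsWithStats(m);i=1+np.argmax(st[1:,4]);b=P[l==i]
    x=(b[:,:2]*1000).astype(np.float32)
    (cx,cy),wh,a=cv2.minAreaRect(x);hull=cv2.convexHull(x)[:,0]
    print("n",len(b),"z",np.median(b[:,2]),"rect",cx,cy,wh,a)
    L=np.radians(a+(90 if wh[1]>wh[0] else 0));d=np.array([np.cos(L),np.sin(L)])
    n_=np.array([-d[1],d[0]])
    t=(x-[cx,cy])@d; w=(x-[cx,cy])@n_
    print("dir",np.degrees(L)%180,"width at +end",np.ptp(w[t>t.max()-5]),"at -end",np.ptp(w[t<t.min()+5]))
    nose=d if np.ptp(w[t>t.max()-5])<np.ptp(w[t<t.min()+5]) else -d
    print("nose deg",np.degrees(np.arctan2(nose[1],nose[0])),"axis",np.array([cx,cy])-4*nose)
    return x
E
python3 - <<'E'
from h import *
import pickle
s=pickle.load(open("w1.pkl","rb"))
bar(s,(260,350,150,230),.033,.042)
st=sense();T=R.from_quat(st["tool_rot"]).as_matrix();print(T,st["tcp_pos"])
E
```

```text
n 767 z 0.037319911434044784 rect 493.35906982421875 288.0174560546875 (16.149703979492188, 47.63848876953125) 75.66963195800781
dir 165.6696319580078 width at +end 16.11476284418342 at -end 9.550011506069698
nose deg -14.330368041992188 axis [489.4835311  289.00750637]
[[-0.99953491 -0.03044002 -0.00183389]
 [-0.03043343  0.99953061 -0.00351565]
 [ 0.00194004 -0.0034582  -0.99999214]] [0.48837129 0.26136786 0.22745875]
```

jog_arm(
  motion=[
    [0.04, 0.9, -2, -5.3, 130],
    [0.04, 0.9, -2, -5.3, 130],
    [0.04, 0.9, -2, -5.4, 130],
    [0, 0, -2, 0, 130],
    [0, 0, 0, 0, 130],
    [0, 0, 0, 0, 130],
    [0, 0, 0, 0, 130],
  ],
  squeeze=60,
)

```text
t: 1.78
tcp_pos: [0.4843, 0.2963, 0.1462]
tool_rot: [0.127, 0.992, -0.001, -0.001]
force: [-0.3, 0.1, -0.3]
finger_gap: 0.491
```

```bash
python3 - <<'E'
from h import *
import pickle
s=snapshot("wrist");save("w2",s["img"]);pickle.dump(s,open("w2.pkl","wb"))
st=sense();T=R.from_quat(st["tool_rot"]).as_matrix();print(st["t"],st["tcp_pos"],np.degrees(np.arctan2(T[1,0],T[0,0])),st["finger_gap"],st["q"])
u,v=proj(s,[.4895,.289,.037]);print(u,v);u=int(u);v=int(v)
bar(s,(u-90,u+90,v-80,v+80),.033,.042)
E
```

```text
1.8333 [0.48472636 0.29651244 0.14667054] 165.3647091540626 0.4941825364797189 [ 0.35326231  0.56450833  1.65512834 -0.00208625  0.92316689 -0.96084041]
270.73172407912574 218.7579371802961
n 1236 z 0.03731159066332809 rect 493.2494201660156 287.8066101074219 (15.796517372131348, 47.86555480957031) 75.38459777832031
dir 165.3845977783203 width at +end 15.581141957511015 at -end 9.185411590813807
nose deg -14.6154022216797 axis [489.37885467 288.81592806]
```

View pics/w2.png

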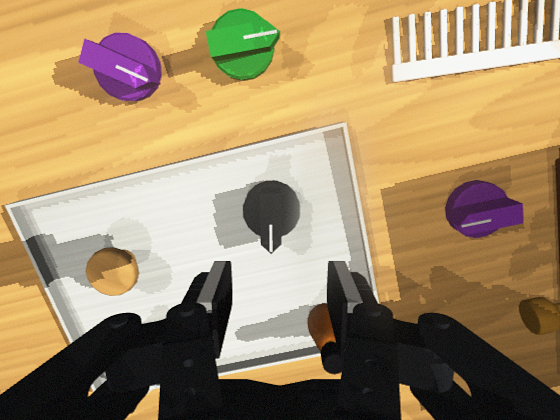

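jog_arm(
  motion=[
    [0.24, -0.38, -2.5, 0, 130],
    [0.23, -0.39, -2.5, 0, 130],
    [0, 0, -2.5, 0, 130],
    [0, 0, -1.5, 0, 130],
    [0, 0, 0, 0, 130],
    [0, 0, 0, 0, 130],
  ],
)

```text
t: 2.33
tcp_pos: [0.4962, 0.2923, 0.0639]
tool_rot: [0.126, 0.992, 0.004, 0.01]
force: [-0.6, -0.6, 0.9]
finger_gap: 0.487
```

jog_arm(
  motion=[
    [0, 0, 0, 0, 130],
    [0, 0, 0, 0, 130],
    [0, 0, 0, 0, 130],
  ],
)

```text
t: 2.58
tcp_pos: [0.4986, 0.2934, 0.068]
tool_rot: [0.126, 0.992, 0.006, 0.013]
force: [-0.4, 0.3, 0.0]
finger_gap: 0.49
```

jog_arm(
  motion=[
    [0, 0, 0, 0, 130],
    [0, 0, 0, 0, 130],
    [0, 0, 0, 0, 130],
  ],
)

```text
t: 2.83
tcp_pos: [0.5002, 0.2941, 0.071]
tool_rot: [0.126, 0.992, 0.007, 0.015]
force: [-0.6, -1.0, -0.1]
finger_gap: 0.485
```

```bash
cat > st.py <<'E'
from h import *
st=sense();T=R.from_quat(st["tool_rot"]).as_matrix();print(st["t"],st["tcp_pos"],"yaw",np.degrees(np.arctan2(T[1,0],T[0,0])),"z",T[:,2],"gap",st["finger_gap"],"F",st["force"],"T",st["ft_torque"],"qd",st["qd"],"q",st["q"])
E
python3 st.py
```

```text
2.8333 [0.5002215  0.29410775 0.07097677] yaw 165.5508095683303 z [ 0.03181306  0.00966918 -0.99944707] gap 0.4848739019503714 F [-0.60481919 -0.95465773 -0.12013992] T [-0.04007404  0.0061014   0.00273512] qd [-0.00040598 -0.01089663 -0.00276252  0.00033636  0.00163467 -0.00279072] q [ 0.33981634  0.68475174  1.69478154 -0.00223344  0.72883773 -0.97739845]
```

```bash
python3 - <<'E'
from h import *
for i in range(4):
    st=sense();T=R.from_quat(st["tool_rot"]).as_matrix();print(st["t"],st["tcp_pos"],T[:,2],st["q"][:5],st["qd"][:5],st["tau"][1:3])
    snapshot("wrist")
E
```

```text
2.8333 [0.5002215  0.29410775 0.07097677] [ 0.03181306  0.00966918 -0.99944707] [ 0.33981634  0.68475174  1.69478154 -0.00223344  0.72883773] [-0.00040598 -0.01089663 -0.00276252  0.00033636  0.00163467] [-43.77627611 -10.6254968 ]
2.8833 [0.50031211 0.29412028 0.07099012] [ 0.03199999  0.00968096 -0.99944098] [ 0.33981062  0.68476306  1.69468638 -0.00231028  0.72874138] [-8.94429368e-05  8.20754398e-03  2.58392384e-03 -5.50398365e-04
 -2.19574019e-03] [-43.47989559 -10.43932468]
2.9333 [0.50012936 0.29403142 0.07073194] [ 0.03141475  0.00950694 -0.99946122] [ 0.33975335  0.6851544   1.69486261 -0.00226082  0.72878378] [-1.11307465e-03  5.95315845e-03  2.76522882e-03 -8.58619785e-06
  3.30902904e-04] [-43.9060235  -10.62388211]
2.9833 [0.49996946 0.29397024 0.07052327] [ 0.03102203  0.00930842 -0.99947536] [ 0.33977534  0.68545732  1.69504861 -0.00234654  0.72873165] [-0.00050444  0.00724457  0.00324052 -0.00020283  0.00027335] [-43.94714713 -10.66467315]
```

```bash
python3 - <<'E'
from h import *
for i in range(16):
    snapshot("top")
    if i%4==3:
        st=sense();T=R.from_quat(st["tool_rot"]).as_matrix();print(st["t"],st["tcp_pos"],T[:,2],st["q"][:5])
E
```

```text
3.2333 [0.49978101 0.29386512 0.07014218] [ 0.03031404  0.00907154 -0.99949926] [ 0.3397038   0.68607347  1.6952039  -0.00232427  0.72870691]
3.4333 [0.49982097 0.29390176 0.07019248] [ 0.03043138  0.00913449 -0.99949512] [ 0.33973098  0.68600448  1.69514808 -0.00229517  0.72870006]
3.6333 [0.49987497 0.29391948 0.07027527] [ 0.03059973  0.00919229 -0.99948945] [ 0.33972953  0.68587429  1.69510421 -0.00229751  0.72869605]
3.8333 [0.49991308 0.29391752 0.07031248] [ 0.03068881  0.00921417 -0.99948652] [ 0.33970834  0.68581946  1.69507406 -0.00231011  0.72868968]
```

jog_arm(
  motion=[
    [-1.05, -0.51, -2.0, 0, 130],
  ],
)

```text
t: 3.92
tcp_pos: [0.4948, 0.2908, 0.0534]
tool_rot: [0.126, 0.992, 0.009, 0.02]
force: [1.0, 0.7, -0.2]
finger_gap: 0.494
```

```bash
cat > settle.py <<'E'
from h import *
import sys
for i in range(int(sys.argv[1]) if len(sys.argv)>1 else 6): snapshot("top")
import runpy; runpy.run_path("st.py")
E
python3 settle.py
```

```text
4.2167 [0.490316   0.2891751  0.05086073] yaw 165.55049580375066 z [ 0.03215072  0.00972659 -0.9994357 ] gap 0.493192556266641 F [ 0.96700669 -1.00193765  0.05449798] T [-0.02033194 -0.02088397 -0.00650865] qd [ 0.00186218 -0.00549627 -0.00495615 -0.00158271 -0.00223082 -0.00035357] q [ 0.33738894  0.70943123  1.7312384  -0.00236615  0.66736017 -0.97963247]
```

jog_arm(
  motion=[
    [-0.1, -0.04, -2.0, 0, 130],
  ],
)

```text
t: 4.3
tcp_pos: [0.4931, 0.2903, 0.0343]
tool_rot: [0.126, 0.992, 0.009, 0.02]
force: [0.6, 0.2, -0.1]
finger_gap: 0.492
```

```bash
python3 settle.py
```

```text
4.6 [0.48995864 0.28904575 0.03165232] yaw 165.55272654934697 z [ 0.03344356  0.01020033 -0.99938855] gap 0.4950536854123788 F [-0.36817101 -0.42952524  0.33101853] T [-0.01591309  0.03516434 -0.00853029] qd [-0.00132618 -0.00197077  0.0015009   0.00152801 -0.00506066 -0.00078756] q [ 0.33737175  0.74229795  1.73889348 -0.00246772  0.62546085 -0.97956877]
```

jog_arm(
  motion=[
    [0, 0, -1.3, 0, 130],
  ],
)

```text
t: 4.68
tcp_pos: [0.4921, 0.2899, 0.0211]
tool_rot: [0.126, 0.992, 0.008, 0.019]
force: [0.1, 0.6, -0.8]
finger_gap: 0.49
```

```bash
python3 settle.py; python3 - <<'E'
from h import *
s=snapshot("wrist");save("w3",s["img"])
E
```

```text
4.9833 [0.49029878 0.28915188 0.01927734] yaw 165.5525291692073 z [ 0.03425483  0.01045761 -0.99935842] gap 0.49161906722588855 F [ 1.03482076 -0.10064045  1.02802538] T [-0.05695862  0.01686087 -0.01656364] qd [ 0.00169308  0.00052988 -0.00076728 -0.00020877 -0.0018534   0.00110721] q [ 0.33736298  0.76424824  1.74137557 -0.00260314  0.60017736 -0.97944101]
```

View pics/w3.png

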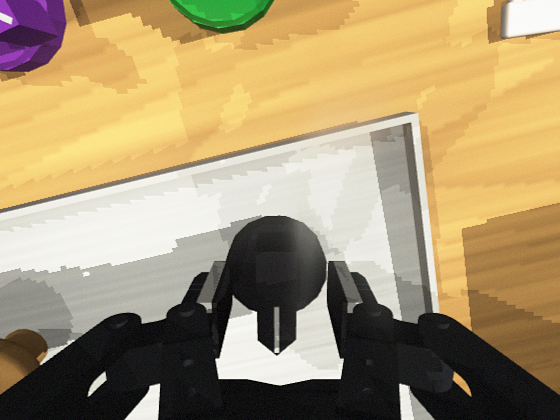

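jog_arm(
  motion=[
    [0, 0, 0, 0, 255],
    [0, 0, 0, 0, 255],
    [0, 0, 0, 0, 255],
    [0, 0, 0, 0, 255],
    [0, 0, 0, 0, 255],
    [0, 0, 0, 0, 255],
  ],
  squeeze=80,
)

```text
t: 5.53
tcp_pos: [0.4909, 0.2894, 0.021]
tool_rot: [0.125, 0.992, 0.008, 0.017]
force: [0.7, 0.4, -0.4]
finger_gap: 0.162
```

```bash
python3 settle.py 4
```

```text
5.7333 [0.49082529 0.28938488 0.02084152] yaw 165.5607192841338 z [ 0.03607742  0.01105294 -0.99928787] gap 0.16527616806730314 F [0.41789366 0.11644869 0.34449368] T [ 0.05589962  0.00177657 -0.02300167] qd [ 1.14776860e-04 -5.69746852e-05 -8.07002582e-04 -2.44487171e-04
  9.94442584e-04  9.00372498e-04] q [ 0.3374687   0.76152028  1.74102931 -0.00267916  0.60133363 -0.97945119]
```

jog_arm(
  motion=[
    [0, 0, 1.5, 0, 255],
    [0, 0, 2.5, 0, 255],
    [0, 0, 2.5, 0, 255],
    [0, 0, 2.5, 0, 255],
    [0, 0, 2.5, 0, 255],
    [0, 0, 2.5, 0, 255],
  ],
)

```text
t: 6.23
tcp_pos: [0.4845, 0.2868, 0.1585]
tool_rot: [0.126, 0.992, 0.004, 0.009]
force: [1.1, -0.4, 0.0]
finger_gap: 0.161
```

```bash
python3 settle.py 6; python3 - <<'E'
from h import *
s=snapshot("wrist");save("w4",s["img"])
s=snapshot("scene");save("s4",cv2.resize(s["img"][180:380,200:450],None,fx=3,fy=3))
E
```

```text
6.5333 [0.48401039 0.28665495 0.15646967] yaw 165.5397831656321 z [ 0.01682633  0.00429557 -0.9998492 ] gap 0.1649070390063149 F [-0.30579013 -0.63909167 -0.50367596] T [-0.01510923 -0.02179859  0.02375018] qd [-0.0011064   0.01330079  0.00355556  0.00130228  0.00091189  0.0009565 ] q [ 0.33688513  0.53782032  1.67552028 -0.00190842  0.91095166 -0.98043963]
```

View pics/w4.png

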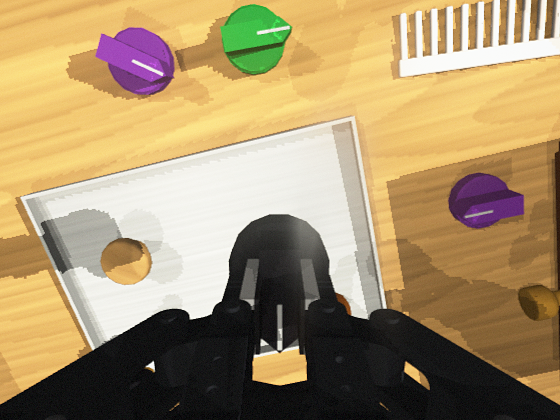

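View pics/s4.png

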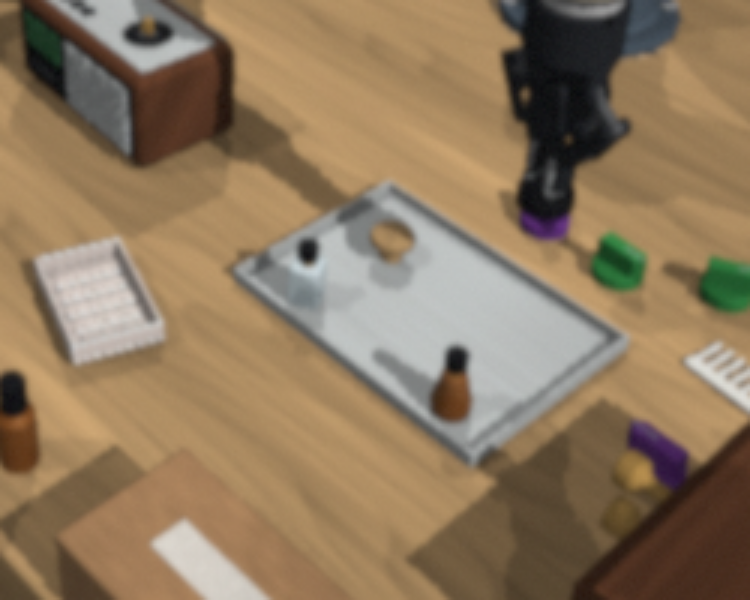

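jog_arm(
  motion=[
    [0, 0, 3, 0, 255],
    [0, -1.5, 3, 0, 255],
    [0.8, -3, 1, 0, 255],
    [1.2, -3.6, 0, 0, 255],
    [1.2, -3.6, 0, 0, 255],
    [1.2, -3.6, 0, 0, 255],
    [1.2, -3.6, 0, 0, 255],
    [1.2, -3.6, 0, 0, 255],
    [1.2, -3.6, 0, 0, 255],
    [1.2, -3.6, 0, 0, 255],
  ],
)

```text
t: 7.47
tcp_pos: [0.5691, -0.0161, 0.216]
tool_rot: [0.119, 0.993, 0.001, -0.005]
force: [0.2, 0.3, -0.8]
finger_gap: 0.168
```

jog_arm(
  motion=[
    [1.2, -3.6, 0, 0, 255],
    [0.6, -3.6, 0, 0, 255],
  ],
)

```text
t: 7.63
tcp_pos: [0.5875, -0.092, 0.2132]
tool_rot: [0.119, 0.993, 0.002, -0.007]
force: [1.0, -0.2, 0.1]
finger_gap: 0.165
```

```bash
python3 settle.py 6; python3 - <<'E'
from h import *
import pickle
s=snapshot("wrist");save("w5",s["img"]);pickle.dump(s,open("w5.pkl","wb"));print(proj(s,[.53,-.158,.127]))
E
```

```text
7.9333 [ 0.58583788 -0.0888695   0.21353438] yaw 166.3886426995729 z [-0.01439328  0.00567979 -0.99988028] gap 0.16284649920446526 F [0.24557552 0.22685932 0.23684259] T [-0.02569234 -0.03110416  0.02804045] qd [ 0.02058123 -0.01342601  0.00144481 -0.00219447 -0.002046   -0.00122942] q [-3.39279429e-01  5.10242912e-01  1.52379172e+00  6.27704471e-04
  1.12302178e+00 -1.67277256e+00]
[154.57642993 165.18734082]
```

View pics/w5.png

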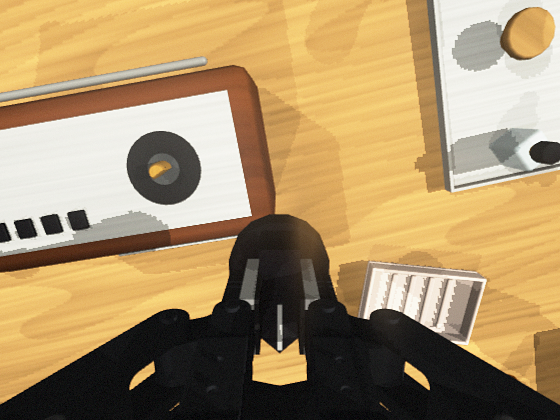

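```bash
python3 - <<'E'
from h import *
import pickle
s=pickle.load(open("w5.pkl","rb"))
b=(135,190,143,198)
save("c5",cv2.resize(s["img"][b[2]:b[3],b[0]:b[1]],None,fx=10,fy=10,interpolation=cv2.INTER_NEAREST))
P=cloud(s,*b);z=P[...,2]
print(np.histogram(z,bins=np.arange(.1,.14,.003)))
m=(z>.122)&(z<.135);q=P[m];print(len(q),q.mean(0),np.median(q[:,2]),cv2.minEnclosingCircle((q[:,:2]*1000).astype(np.float32)),cv2.minAreaRect((q[:,:2]*1000).astype(np.float32)))
mm=((z-.1)*255/.035).clip(0,255).astype(np.uint8)
save("d5",cv2.resize(cv2.applyColorMap(mm,cv2.COLORMAP_JET),None,fx=10,fy=10,interpolation=cv2.INTER_NEAREST))
E
```

```text
(array([   0,    0,    0, 1621, 1128,   18,   22,   25,  115,   80,    0,
          0,    0]), array([0.1  , 0.103, 0.106, 0.109, 0.112, 0.115, 0.118, 0.121, 0.124,
       0.127, 0.13 , 0.133, 0.136, 0.139]))
217 [ 0.53317278 -0.15773615  0.12623749] 0.12657361771575137 ((534.3466796875, -158.14077758789062), 6.004295349121094) ((532.8123779296875, -158.6977081298828), (8.44084644317627, 11.829734802246094), 21.941789627075195)
```

View pics/c5.png

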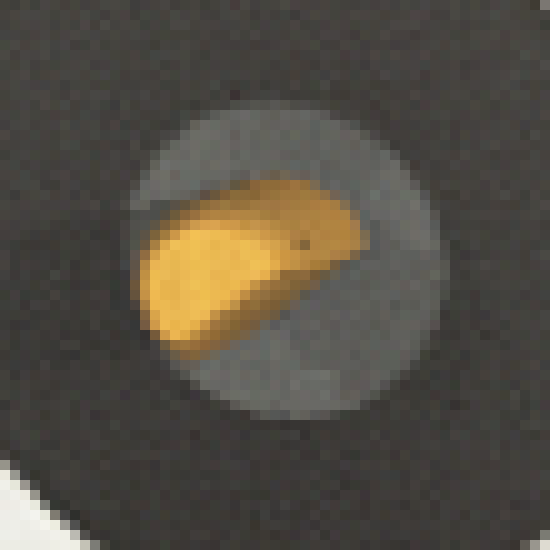

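View pics/d5.png

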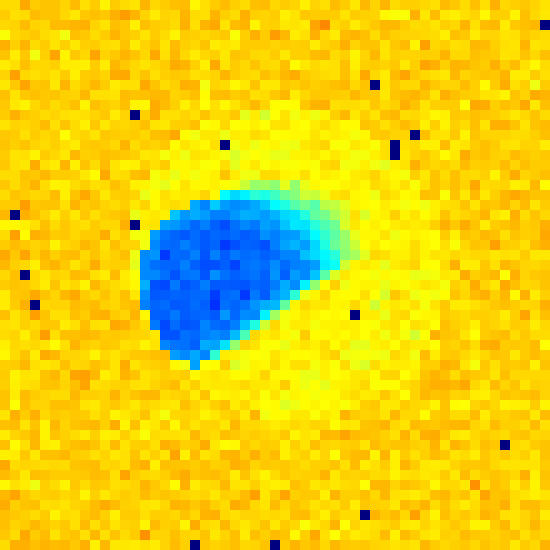

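```bash
python3 - <<'E'
from h import *
import pickle
from scipy.optimize import least_squares
s=pickle.load(open("w5.pkl","rb"))
# shaft flat fit
b=(135,190,143,198);P=cloud(s,*b);z=P[...,2];m=(z>.1235)&(z<.132)
x=(P[m][:,:2]*1000).astype(np.float32);c=np.array(cv2.minEnclosingCircle(x)[0])
h=cv2.convexHull(x)[:,0];
for a in np.arange(12,32,2.):
    n=np.array([np.cos(np.radians(a)),np.sin(np.radians(a))]);print(a,round(((x-c)@n).max(),2),end="; ")
print(c,cv2.minAreaRect(x))
# knob skirt in hand
b=(215,345,205,360);P=cloud(s,*b);z=P[...,2]
hh,e=np.histogram(z,bins=np.arange(.17,.26,.003));print([(round(float(a),3),int(n)) for a,n in zip(e,hh)])
mm=((z-.18)*255/.06).clip(0,255).astype(np.uint8)
save("d6",cv2.resize(cv2.applyColorMap(mm,cv2.COLORMAP_JET),None,fx=3.8,fy=3.8,interpolation=cv2.INTER_NEAREST))
save("c6",cv2.resize(s["img"][b[2]:b[3],b[0]:b[1]],None,fx=3.8,fy=3.8,interpolation=cv2.INTER_NEAREST))
E
```

```text
12.0 3.35; 14.0 3.18; 16.0 3.01; 18.0 2.83; 20.0 2.66; 22.0 2.47; 24.0 2.63; 26.0 2.79; 28.0 2.95; 30.0 3.1; [ 534.45483398 -158.11361694] ((532.8209838867188, -158.7284393310547), (8.434499740600586, 11.773816108703613), 22.013822555541992)
[(0.17, 0), (0.173, 0), (0.176, 0), (0.179, 0), (0.182, 0), (0.185, 0), (0.188, 0), (0.191, 0), (0.194, 2), (0.197, 130), (0.2, 175), (0.203, 178), (0.206, 314), (0.209, 1872), (0.212, 96), (0.215, 101), (0.218, 206), (0.221, 263), (0.224, 286), (0.227, 1417), (0.23, 2763), (0.233, 274), (0.236, 310), (0.239, 330), (0.242, 297), (0.245, 232), (0.248, 519), (0.251, 499), (0.254, 255)]
```

View pics/d6.png

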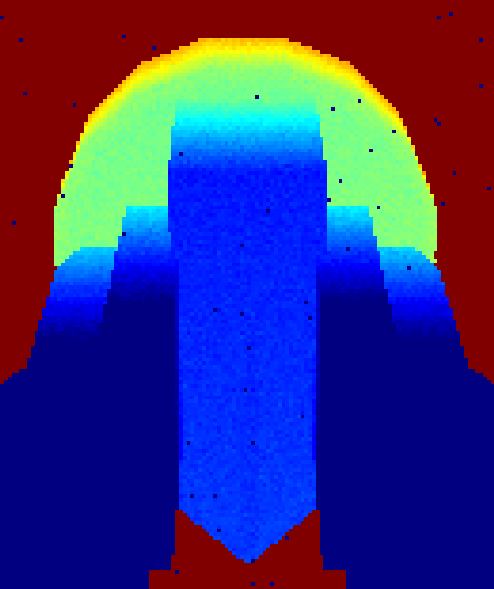

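```bash
cat >> h.py <<'E'
def hand(s):
    """knob in hand, in tool-leveled world coords"""
    b=(215,345,205,360);P=cloud(s,*b);z=P[...,2]
    zt=np.median(z[(z>0)&(z>np.median(z[40:120,60:75])-.006)&(z<np.median(z[40:120,60:75])+.006)])
    m=(abs(z-zt)<.005).astype(np.uint8);m[:,:47]=0;m[:,83:]=0;m[:40]=0
    B=P[m>0];A=np.c_[B[:,:2]-B[:,:2].mean(0),np.ones(len(B))];co=np.linalg.lstsq(A,B[:,2],rcond=None)[0]
    r=abs(A@co-B[:,2])<.002
    co=np.linalg.lstsq(A[r],B[r,2],rcond=None)[0]
    print("bar top z",zt,"slope",co[:2])
    x=(B[r][:,:2]*1000).astype(np.float32)
    (cx,cy),wh,a=cv2.minAreaRect(x);print("bar rect",cx,cy,wh,a)
    zs=zt-.0195
    k=P[(abs(z-zs)<.0025)];x=(k[:,:2]*1000).astype(np.float32)
    h=cv2.convexHull(x)[:,0]
    print("skirt n",len(k),"z",np.median(k[:,2]))
    return x,h,B[r]
E
python3 - <<'E'
from h import *
import pickle
from scipy.optimize import least_squares
s=pickle.load(open("w5.pkl","rb"))
x,h,B=hand(s)
# circle: radius 23 fit on hull pts on the base side (tool +x side)
tcp=np.array([585.8,-88.9]);ax=np.radians(166.4);tx=np.array([np.cos(ax),np.sin(ax)]);ty=np.array([tx[1],-tx[0]])
d=h-tcp; sel=d@tx>3
f=lambda p:np.hypot(*(h[sel]-p).T)-23
r=least_squares(f,tcp,loss="soft_l1");print(sel.sum(),r.x,np.abs(f(r.x)).max(),"rel tool",(r.x-tcp)@tx,(r.x-tcp)@ty)
d=B[:,:2]*1000-tcp;print("bar tool x range",(d@tx).min(),(d@tx).max(),"y",(d@ty).min(),(d@ty).max())
E
```

```text
bar top z 0.230418844942738 slope [-0.04338803  0.00145402]
bar rect 589.5497436523438 -89.135498046875 (14.659592628479004, 48.53578186035156) 77.17085266113281
skirt n 2051 z 0.21025420193274957
19 [584.49431699 -87.80077504] 0.27410393258753984 rel tool 1.5275470457592462 0.7613827331199288
bar tool x range -27.970475284550716 20.6071242553762 y -6.460676694939648 8.197959568385688
```

jog_arm(
  motion=[
    [0.4, -0.7, 0, 7.1, 255],
    [0.4, -0.7, 0, 7.1, 255],
    [0.4, -0.7, 0, 7.1, 255],
    [0.4, -0.7, 0, 7.1, 255],
    [0.4, -0.7, 0, 7.1, 255],
  ],
)

```text
t: 8.4
tcp_pos: [0.6035, -0.1132, 0.2135]
tool_rot: [-0.197, 0.98, 0.001, -0.01]
force: [0.5, -0.3, -0.2]
finger_gap: 0.161
```

```bash
python3 settle.py 8
```

```text
8.8 [ 0.60337092 -0.11433394  0.21347413] yaw -157.8489071339846 z [-0.01974448 -0.00262785 -0.99980161] gap 0.16450325077768577 F [ 0.74464144  0.27075326 -0.37329326] T [-0.00918668 -0.04562568  0.00593737] qd [-0.00518422  0.00085235 -0.00316434 -0.00218276 -0.00096364 -0.00745425] q [-0.36436002  0.5401851   1.46502906 -0.01038052  1.15391199 -2.31743108]
```

```bash
cat > rel.py <<'E'
from h import *
import pickle,sys
from scipy.optimize import least_squares
s=snapshot("wrist");st=sense();n=sys.argv[1];save(n,s["img"]);pickle.dump(s,open(n+".pkl","wb"))
T=R.from_quat(st["tool_rot"]).as_matrix();tx=T[:2,0];tx/=np.linalg.norm(tx);ty=np.array([tx[1],-tx[0]]);tcp=st["tcp_pos"][:2]*1000
print("tcp",st["tcp_pos"],"yaw",np.degrees(np.arctan2(tx[1],tx[0])),"toolz",T[:,2])
u,v=proj(s,[.5344,-.1581,.127]);print("shaft px",u,v);u=int(u);v=int(v)
P=cloud(s,u-25,u+25,v-25,v+25);m=(P[...,2]>.1235)&(P[...,2]<.132)
x=(P[m][:,:2]*1000).astype(np.float32)
if len(x)>20:
    c=np.array(cv2.minEnclosingCircle(x)[0]);print("shaft",c,cv2.minEnclosingCircle(x)[1],cv2.minAreaRect(x),np.median(P[m][:,2]))
x,h,B=hand(s);d=h-tcp;sel=d@tx>3
f=lambda p:np.hypot(*(h[sel]-p).T)-23
r=least_squares(f,tcp,loss="soft_l1");print("skirt",r.x,np.abs(f(r.x)).max(),"rel tool",(r.x-tcp)@tx,(r.x-tcp)@ty)
E
python3 rel.py w6
```

```text
tcp [ 0.6034214  -0.11453268  0.21346852] yaw -157.84709038313872 toolz [-0.01967676 -0.00265166 -0.99980288]
shaft px 254.25917835593262 96.64204054160798
shaft [ 534.34033203 -158.38424683] 5.893305778503418 ((532.9591674804688, -159.01473999023438), (8.472755432128906, 11.412565231323242), 22.045724868774414) 0.12670686222823752
bar top z 0.2303493030090783 slope [-0.0400162  -0.02067872]
bar rect 607.0494995117188 -112.54073333740234 (48.391178131103516, 14.658550262451172) 22.497934341430664
skirt n 2034 z 0.21023817756393645
skirt [ 602.24925017 -114.47783591] 0.28342618300431965 rel tool 1.0649443774892022 0.4927916212580978
```

View pics/w6.png

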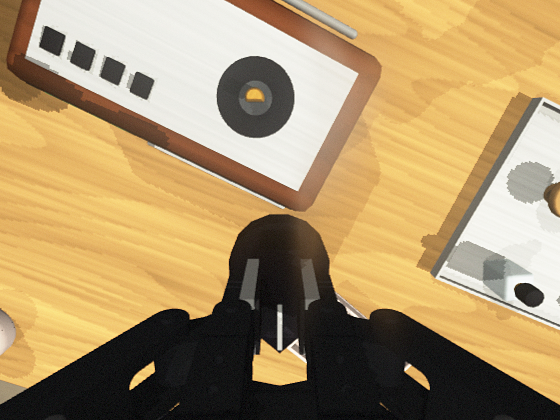

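jog_arm(
  motion=[
    [-2.3, -1.5, -1.0, 0, 255],
    [-2.3, -1.5, -1.0, 0, 255],
    [-2.1, -1.4, -1.0, 0, 255],
  ],
)

```text
t: 9.1
tcp_pos: [0.5411, -0.1575, 0.1858]
tool_rot: [-0.194, 0.981, -0.002, -0.004]
force: [0.2, 0.0, -0.6]
finger_gap: 0.163
```

```bash
python3 settle.py 8
```

```text
9.5 [ 0.54262554 -0.15715134  0.18619677] yaw -157.5818084722814 z [-0.00691557 -0.00613084 -0.99995729] gap 0.15794253111740977 F [ 0.39654022  0.16987258 -0.80777764] T [-0.01127673 -0.05316498 -0.08899883] qd [ 0.00281925  0.00038068  0.00491397 -0.00202768  0.00049702 -0.00162336] q [-0.4750612   0.50619825  1.6276994  -0.01016668  1.01106396 -2.43172936]
```

jog_arm(
  motion=[
    [-0.66, -0.1, -2.0, 0, 255],
  ],
)

```text
t: 9.58
tcp_pos: [0.5408, -0.1593, 0.1697]
tool_rot: [-0.195, 0.981, -0.006, 0.001]
force: [1.1, -0.3, -0.3]
finger_gap: 0.159
```

```bash
python3 settle.py 8; python3 rel.py w7
```

```text
9.9833 [ 0.53685347 -0.15828841  0.16695004] yaw -157.56333990093185 z [-0.00532308 -0.00691794 -0.9999619 ] gap 0.16442594229870552 F [-0.81970662 -0.29917591 -0.13947457] T [-0.02039756 -0.01374277  0.00089767] qd [-0.00131186 -0.00050193  0.0059913  -0.00193362 -0.00186179 -0.00058454] q [-0.4817163   0.52609393  1.65915373 -0.01051013  0.95788327 -2.43807009]
tcp [ 0.53670614 -0.15828096  0.16686898] yaw -157.56796569197263 toolz [-0.00553258 -0.00682713 -0.99996139]
shaft px 280.7671427515399 239.92810632922271
bar top z 0.18385017716392657 slope [-0.0250257  -0.02802214]
bar rect 540.1340942382812 -156.27687072753906 (48.100223541259766, 14.652944564819336) 22.238109588623047
skirt n 2036 z 0.16359295887479802
skirt [ 535.72279228 -158.40709419] 0.23612416327482677 rel tool 0.9570742929686284 0.2586469425986848
```

View pics/w7.png

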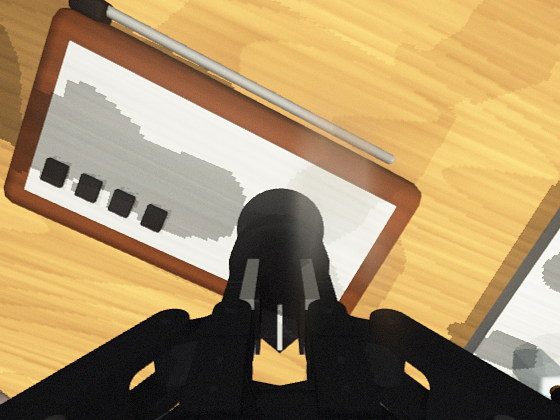

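jog_arm(
  motion=[
    [-0.1, 0.03, -2.0, 0, 255],
  ],
)

```text
t: 10.12
tcp_pos: [0.5389, -0.1595, 0.1503]
tool_rot: [-0.195, 0.981, -0.006, 0.0]
force: [1.3, -0.2, -0.3]
finger_gap: 0.161
```

```bash
python3 settle.py 8; python3 rel.py w8
```

```text
10.5167 [ 0.53617427 -0.15822096  0.14758919] yaw -157.56538241313586 z [-0.00433744 -0.00744858 -0.99996285] gap 0.16509729643138346 F [-0.10401263  1.15485648 -0.09676461] T [-0.02564919 -0.01415053  0.00338372] qd [ 1.38035760e-03  8.77383837e-04  1.78962870e-03 -2.24170597e-04
 -3.22500992e-03 -2.79304507e-05] q [-0.48217363  0.55319734  1.677286   -0.01089371  0.91152703 -2.43787115]
tcp [ 0.53611128 -0.15819741  0.14753562] yaw -157.56923023718227 toolz [-0.00443223 -0.00741295 -0.9999627 ]
shaft px 280.22421453445617 254.48009514421176
bar top z 0.16449565688750878 slope [-0.02651091 -0.02440657]
bar rect 539.725341796875 -155.91598510742188 (48.79658126831055, 14.674241065979004) 21.60797119140625
skirt n 2038 z 0.14423983273702948
skirt [ 535.03861094 -158.34179895] 0.288334041838052 rel tool 1.0466074267252083 0.27582797271827064
```

jog_arm(
  motion=[
    [-0.04, 0.02, -0.4, 0, 255],
  ],
)

```text
t: 10.65
tcp_pos: [0.5365, -0.1584, 0.1445]
tool_rot: [-0.194, 0.981, -0.004, -0.002]
force: [-0.1, -0.2, -1.2]
finger_gap: 0.164
```

```bash
python3 settle.py 5
```

```text
10.9 [ 0.53564295 -0.15796698  0.14348844] yaw -157.57004008783196 z [-0.00461075 -0.00730998 -0.99996265] gap 0.16181105404786353 F [ 0.27488888 -0.68926365 -1.07203405] T [-0.06552302  0.0485808  -0.06063405] qd [-0.00088149 -0.00109001  0.0007921   0.0011304  -0.00180351 -0.00025831] q [-0.48221045  0.55878938  1.68163502 -0.01098123  0.90189269 -2.43768814]
```

jog_arm(
  motion=[
    [0, 0, -0.4, 0, 255],
  ],
)

```text
t: 10.98
tcp_pos: [0.5362, -0.1583, 0.14]
tool_rot: [-0.195, 0.981, -0.004, -0.002]
force: [-0.5, -0.1, -0.8]
finger_gap: 0.163
```

```bash
python3 settle.py 5
```

```text
11.2333 [ 0.53558875 -0.15794311  0.13932151] yaw -157.5705670072981 z [-0.00484851 -0.00716392 -0.99996258] gap 0.16250130576653057 F [-0.0737248   0.76884281 -0.08664682] T [-0.01706675 -0.02401971 -0.01085827] qd [-1.53584963e-03 -2.26394132e-03 -1.96665002e-03 -2.81757799e-03
  1.34206155e-03  3.80785786e-05] q [-0.48222809  0.56509406  1.68466708 -0.01103631  0.89283461 -2.43758268]
```

jog_arm(
  motion=[
    [0, 0, -0.4, 0, 255],
  ],
)

```text
t: 11.32
tcp_pos: [0.536, -0.1582, 0.1358]
tool_rot: [-0.195, 0.981, -0.004, -0.003]
force: [-1.0, -0.4, -0.1]
finger_gap: 0.167
```

```bash
python3 settle.py 5
```

```text
11.5667 [ 0.53564392 -0.15793869  0.13527633] yaw -157.57130318190258 z [-0.00479204 -0.00716141 -0.99996287] gap 0.1651181066109203 F [ 0.03166641  0.25082625 -0.61124843] T [ 0.09057214 -0.01050335 -0.02472617] qd [-0.00051787 -0.00280711 -0.00337493 -0.00030958  0.00090679  0.00184995] q [-0.48218964  0.57127722  1.68750007 -0.01108113  0.88377028 -2.4374255 ]
```

jog_arm(
  motion=[
    [0, 0, -0.35, 0, 255],
  ],
)

```text
t: 11.65
tcp_pos: [0.5359, -0.1582, 0.1322]
tool_rot: [-0.195, 0.981, -0.003, -0.003]
force: [-0.5, -0.4, 1.2]
finger_gap: 0.163
```

```bash
python3 settle.py 5
```

```text
11.9 [ 0.53582718 -0.15813329  0.13194505] yaw -157.57003448092857 z [-0.00438036 -0.00751871 -0.99996214] gap 0.16736456435002048 F [-0.29130283 -0.07252839  1.45895786] T [-0.09939017  0.02850975  0.00725338] qd [-0.00064525 -0.00176507 -0.00135946 -0.00011085 -0.00232397 -0.00080366] q [-0.48228113  0.57645989  1.68964377 -0.01131701  0.87591404 -2.43732435]
```

jog_arm(
  motion=[
    [0, 0, -0.2, 0, 255],
  ],
)

```text
t: 11.98
tcp_pos: [0.5359, -0.1582, 0.1304]
tool_rot: [-0.194, 0.981, -0.003, -0.003]
force: [-0.9, 0.3, 3.5]
finger_gap: 0.168
```

```bash
python3 settle.py 5
```

```text
12.2333 [ 0.53587963 -0.15816655  0.13021408] yaw -157.56776648129426 z [-0.00416231 -0.0076781  -0.99996186] gap 0.1624946546513854 F [ 0.3580315  -0.30289505  4.06656323] T [0.01043809 0.1475815  0.02727031] qd [-0.00166259  0.00078454 -0.00097117 -0.00067494 -0.00072655 -0.00093068] q [-0.4822688   0.57910249  1.69088808 -0.01140878  0.8717607  -2.43725807]
```

jog_arm(
  motion=[
    [0, 0, -0.2, 0, 255],
  ],
)

```text
t: 12.32
tcp_pos: [0.5359, -0.1582, 0.1288]
tool_rot: [-0.195, 0.981, -0.003, -0.003]
force: [-2.3, 0.8, 17.9]
finger_gap: 0.169
```

```bash
python3 settle.py 5; python3 rel.py w9; python3 - <<'E'
from h import *
s=snapshot("scene");save("s9",cv2.resize(s["img"][130:260,170:310],None,fx=4.5,fy=4.5,interpolation=cv2.INTER_CUBIC))
E
```

```text
12.5667 [ 0.53591775 -0.15820082  0.12902457] yaw -157.56566757979806 z [-0.00383148 -0.00796456 -0.99996094] gap 0.16626088858288954 F [-1.72137123  0.63656172  8.18134533] T [ 0.02916918  0.37399543 -0.02499124] qd [ 1.51136254e-03 -4.60005469e-04  1.05206494e-03 -6.02728638e-04
 -3.25039894e-04 -1.88392397e-05] q [-0.48223763  0.58086003  1.69189059 -0.01157095  0.8685759  -2.43713362]
tcp [ 0.5359246  -0.15819936  0.12902874] yaw -157.5636090061222 toolz [-0.00379317 -0.00798906 -0.99996089]
shaft px 279.8441288144066 270.98224946385443
shaft [ 526.49694824 -161.93424988] 11.402249336242676 ((526.148681640625, -162.16859436035156), (7.236156463623047, 22.038549423217773), 23.37029457092285) 0.12587211494076747
bar top z 0.1459585676225495 slope [-0.02734647 -0.02624505]
bar rect 539.3226928710938 -156.380859375 (48.06132507324219, 14.705533027648926) 23.10959815979004
skirt n 2034 z 0.12572040787819644
skirt [ 534.86873774 -158.41145776] 0.3001685204178024 rel tool 1.0568813264759962 0.20693461049711392
```

View pics/s9.png

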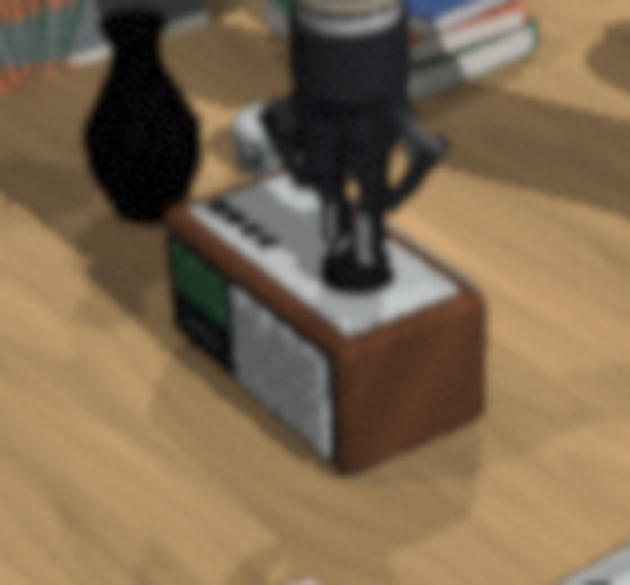

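```bash
python3 settle.py 16|head -c 330;echo; python3 settle.py 10|head -c 330
```

```text
13.4667 [ 0.53591443 -0.15819897  0.12902999] yaw -157.5631593022367 z [-0.00382766 -0.00798504 -0.99996079] gap 0.162199563994415 F [-1.65876605  0.10606957  9.03436776] T [ 0.04786381  0.36822893 -0.04401181] qd [ 1.80462702e-03 -5.19377608e-04 -2.41480208e-03  1.96106627e-05
  4.05441875e-04  1.20422764e-03] q [-0.48222857  0
13.9667 [ 0.53590309 -0.15819244  0.12900125] yaw -157.56353826865436 z [-0.00385569 -0.0079607  -0.99996088] gap 0.1639271570188312 F [-1.50713044  0.09514508  8.53588755] T [ 0.08762859  0.38819354 -0.03666034] qd [-0.00035141 -0.0006069   0.00028278 -0.0007744   0.00032929 -0.00052389] q [-0.48223225  0.58088642  1.69192993 -
```

jog_arm(
  motion=[
    [0, 0, -0.1, 0, 255],
  ],
)

```text
t: 14.05
tcp_pos: [0.5359, -0.1582, 0.1289]
tool_rot: [-0.195, 0.981, -0.004, -0.003]
force: [-1.7, 1.9, 11.3]
finger_gap: 0.165
```

```bash
python3 settle.py 12|head -c 330; python3 rel.py w10; python3 - <<'E'
from h import *
s=snapshot("top");save("t10",s["img"])
E
```

```text
14.65 [ 0.5359151  -0.15818511  0.12897677] yaw -157.55538778891764 z [-0.00347786 -0.00827832 -0.99995969] gap 0.16628267739792285 F [-1.45401847  0.7869996   9.7862985 ] T [ 0.07057034  0.4687719  -0.0027683 ] qd [-1.91076201e-04 -8.03152074e-04  1.09860790e-03  6.14505918e-05
  5.51013677e-04  6.24859543e-04] q [-0.48215274  tcp [ 0.53592032 -0.1581996   0.12899776] yaw -157.55651069449854 toolz [-0.00347362 -0.00827925 -0.99995969]
shaft px 279.85953721254384 270.99652373241474
shaft [ 526.45422363 -162.01846313] 11.370245933532715 ((526.4307861328125, -162.0623016357422), (7.0062432289123535, 22.044801712036133), 22.700960159301758) 0.12594237155150478
bar top z 0.14589492474134136 slope [-0.02602781 -0.02647052]
bar rect 539.3131713867188 -156.04718017578125 (48.32334518432617, 14.631759643554688) 22.007160186767578
skirt n 2048 z 0.12568795864986754
skirt [ 534.91135869 -158.38609655] 0.17816616115486994 rel tool 1.003737120483316 0.21282372143299566
```

View pics/t10.png

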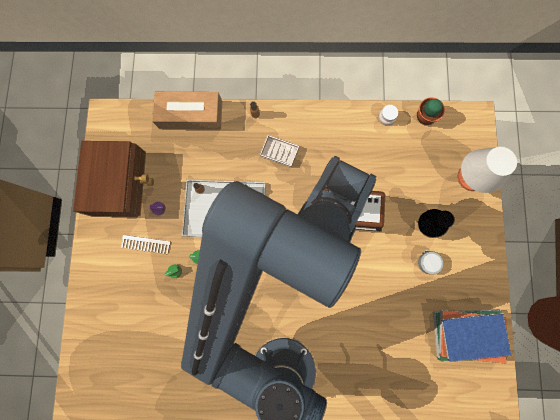

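The TCP no longer moves when I press harder: it stays at 0.129 with about 9.8 N, so the shaft is on its bottom stop. The bystanders I can see in the picture have not moved. Handing in.

```bash
python3 -c "
from station import *
print(sign_off())"
```

```text
the job is handed in; nothing more can be done
None
```

I picked the black pointer knob off the tray by its bar, turned it to match the shaft, pushed it home and handed in with the gripper still pressing it down. The report gave no verdict.

**Alignment:** the shaft's flat measured 22.0°, and the knob's nose also measured about 22°. The knob's axis, taken at its skirt, was about 0.5 mm from the shaft's axis, against the 3 mm limit. The knob leans about 0.037 rad, against the 0.12 limit.

**Pressing:** spring contact began at a TCP height of about 0.132 m. The TCP then stopped at 0.129 m with a steady push of about 9–10 N, well above the 6 N at the bottom stop. The top of the knob measured 0.146 m, where a fully home, fully pressed knob should be.

**Bystanders:** the vase, comb, soap dish, round vial and the white jars in the last top view were where they started. The arm hid the drawer pull and square vial in that view. A wrist picture taken with the knob held over the radio still showed both standing on the tray, and I did not go near them after that.

**Less exact:** back-to-back moves made the tool drift a few mm and tilt slightly. I made the final approach in single short steps, letting the arm settle between them. I judged "fully home" from heights and force, because I had no direct reading of the shaft's travel.

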